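# Restock the dressing rack at the first-aid desk

### The arm

A 6-joint arm with a two-finger parallel gripper is mounted at the origin on the work surface. World frame = base frame: x ahead of the robot, y to its left, z up, the work surface at z = 0. Lengths are in m, angles in rad, forces in N, time in s.
With the tool pointing down it reaches from about 0.25 to 0.775 m from the base axis. Payload 4 kg.
Tool frame: the origin (TCP) lies on the centre line of the jaws, within the pads' length; the fingertips stand 17 mm ahead of it and the grasp point (between the pads) lies 2 mm behind it; z points along the fingers, y is the line along which they close (so a half turn about z gives the same grasp; the last joint's range is limited). The gripper opens to 94 mm and grips with 3 to 60 N. Pads are 16 mm wide; open, the fingers measure 119 mm over their backs; the gripper's body (75 mm by 177 mm) begins 78 mm behind the grasp point.
Start: joints at [-1.331, 0.087, 1.371, -0, 1.684, -0.103], TCP at [0.185, -0.518, 0.223] pointing down, gripper open.
Joint ranges: [-3.1, 3.1], [-0.76, 2.03], [0.27, 2.55], [-1.08, 4.22], [0.17, 2.65], [-2.57, 2.57]. Speed limits (rad/s): [2.79, 2.79, 3.14, 3.14, 3.14, 3.14].

### API

Orientations are given as [roll, pitch, yaw] about the fixed x, y, z axes, in that order (R = Rz(yaw) Ry(pitch) Rx(roll)).
In Python, from bench import robot gives the robot as it stands.
- The arm moves only by the tool servo_tool, never from a script. Its argument "plan" is a list of rows, each a list of 7 numbers: the shift along the tool's x, y, z normalised to -1 to 1, where 1 is 0.1 m, then the turn, a rotation vector about the tool's x, y, z normalised to -1 to 1, where 1 is pi/2 rad, then the finger opening in mm, from 0 to 94. In form: [[x, y, z, ax, ay, az, gripper], ...]. A call has 1 to 12 rows; each row is the pose to reach, as a shift and turn from the pose commanded when the call began, along the tool's axes at that moment; what a row does not reach only later rows make up. A row lasts 1/12 s, in which the tool goes at most 41.7 mm and 7.16 degrees, less where a joint would pass 70% of its speed; a pose out of reach is approached as far as the arm can. A call with a number of a shift or a turn outside -1 to 1 is refused whole. A call with a gripper value outside its range is refused whole. The fingers move at their own pace and stop on an object; the grip force is fixed at half the most. Time passes only in rows, so rows that repeat a pose let the fingers close. It gives the time, the measured TCP pose, the force, the opening and the grip force at its end, in the units of the state.
- robot.get_obs(): the state, without advancing time (a new reading comes with each control period).
- robot.snapshot(name): name is "scene" or "top" or "wrist"; returns the picture (400x640x3 uint8, red, green, blue); there is no depth.
- robot.camera_params(name): a dict with "camera_matrix" (3x3 intrinsics, pixels), "rvec" (rotation vector, rad) and "tvec" (3), from world to camera coordinates, as OpenCV has them; the wrist camera has in their place "tool_from_camera" (4x4, takes a point from camera to tool coordinates, whose origin is the TCP and whose axes are the flange's). Camera axes: x right, y down, z forward; pixel columns grow to the right and rows downward; lengths in m; the calibration is good to about 2 mm. A picture is of the moment at which its call begins: read the wrist's pose just before it. camera_params takes no time and is no camera call.
- robot.close_job(): hands the job in; it is judged then, once.
Trained networks look in the newest picture that a camera, given by its name, has taken for a name from the list of things; names that differ only in an ending like _2 or _b are one class to them, and where a whole thing is asked for, a point or a joint stands for the part that bears it (a point fixed in the world has none). Each returns a list of dicts, best first, with "conf" (0 to 1); they miss things now and then, are a little off and sometimes report something else, mostly with a low value. They report only what shows in the picture. A call takes as long as a camera call. They do not tell look-alikes from the thing itself.
- robot.find_in(thing, camera): "extent" ([centre column, centre row, width, height] in pixels, round what is visible of it).
The state is a dict: "time": time; "joint_positions": joint angles; "qvel": joint speeds; "joint_torque": joint torques, N m; "tool_pos": TCP position; "ee_rot": TCP orientation; "wrist_force": force on the tool from outside, world axes, zero at the start; "wrist_torque": the same for the moment, N m; "width": finger opening in m; "finger_force": force on a finger pad.
Only numpy, scipy, OpenCV 4.12 (cv2) and the standard library are available. Lean on these libraries where they do the work, as an engineer would, in place of code of your own. Each camera call takes 0.05 s, during which the arm holds its last target. There are 200 camera calls.

### The job

File the spare tall carton upright in the rack's packed row directly beside its twin (the other tall, deep carton), making room by nudging the neighbours apart, and fit the loose end stop fully down on the rack's two pegs with its upright plate against the row. All five cartons must finish standing in the rack; topple none of them and leave the other things on the desk where they are.

Things in the scene. Friction and masses are not known exactly. Their poses are not given: they have to be found in the camera images.
- rack: Fixed low aluminium rack, base 90 (x) x 216 (y), on the left of the work area, turned up to 20 degrees; origin on the table under it, z up. Cartons stand in a row along its y on its floor, 10 above the table. Low lips along both sides (inner faces at x = -36 and +36, y from -100 to +52) reach 28 above the table. The -y end has a wall, the +y end is open with two pegs
- row_start (a point): point on the rack floor at the foot of the fixed end wall's inner face (rack x = 0, y = -100, z = 10), axes as the rack's; the wall's top is 100 above the table. Four cartons start here, packed within about 1 of each other. Fitted, the end stop's plate closes the row 152 from here: room for five cartons and 12 to spare
- pegs (a point): point on the rack floor midway between the two pegs, at x = 0, y = +82, z = 10 of the rack, axes as the rack's. The pegs stand at x = -18 and +18 of it, diameter 10, 24 high, the top 6 tapered
- spare_center (a point): spare carton, standing upright on the table on the robot's right, 62 deep (its x) x 28 thick (its y) x 128 high, white paper; this point is its centre, z up. Taller and deeper than the rest; about 150 g
- twin_center (a point): white paper carton in the rack row, 62 deep (its x, across the row) x 28 thick (its y, along the row) x 128 high; this point is its centre, z up. The spare's twin, the one tall deep carton of the row: first, second or third from the end wall
- carton_a_center (a point): white paper carton in the rack row, 50 deep (its x, across the row) x 28 thick (its y, along the row) x 108 high; this point is its centre, z up. First, second or third from the end wall
- carton_b_center (a point): white paper carton in the rack row, 50 deep (its x, across the row) x 28 thick (its y, along the row) x 104 high; this point is its centre, z up. First, second or third from the end wall
- carton_c_center (a point): white paper carton in the rack row, 50 deep (its x, across the row) x 28 thick (its y, along the row) x 106 high; this point is its centre, z up. Fourth from the end wall, at the open end
- stop_grip (a point): loose aluminium end stop, about 250 g, standing on the table on the robot's right (it and the spare may swap places): upright plate 60 wide (x) x 12 thick (y) x 110 high, with a foot 60 (x) x 36 (y) x 12 on its +y side. This point: mid-thickness of the plate, 90 above its underside; z up. Fitted, its axes agree with the rack's: plate by the row, foot outward
- stop_foot (a point): same end stop (a small rib joins plate and foot): underside of the foot, midway between its two through holes (at x = -18 and +18 of this point, 13 wide). It lies 24 on the +y side of the plate's mid-thickness. Fitted, it coincides with the point pegs
- jar: small amber glass jar, diameter 44, 75 high; origin at the centre of its underside; a bystander
- bottle: white plastic bottle, diameter 52, 120 high; origin at the centre of its underside; a bystander
- vial: small clear glass jar, diameter 42, 70 high; origin at the centre of its underside; a bystander
- scissor_cup: steel cup holding scissors, diameter 64, about 130 high with the scissors; origin at the centre of its underside; a bystander
- tape: roll of paper tape lying flat, diameter 90, 25 high; origin at the centre of its underside; a bystander
- ointment: low white ointment pot, diameter 52, 55 high; origin at the centre of its underside; a bystander
- dressing_tin: lidded stainless dressing tin, 100 x 170, 71 high with its handle; origin at the centre of its underside; a bystander
Not all that is in view belongs to the job. Leave any green or red look-alike of the part that bears carton_b_center alone.

How it is judged:
At the end, for the whole second after the job is handed in: All five cartons on the rack floor (4 mm), within 15 mm of its middle line, between wall and stop, leaning under 0.15 rad; spare within 43 mm of its twin, square within 0.15 rad; stop foot within 4 mm of the pegs, under 3 mm above the floor, upright within 0.05 rad, plate on the row side (z of spare_center in the frame of rack between 0.07 and 0.078 m and x of spare_center in the frame of rack between -0.015 and 0.015 m and y of spare_center in the frame of rack between -0.095 and 0.045 m and angle between each of spare_center, twin_center, carton_a_center, carton_b_center, carton_c_center's own z axis and vertical below 0.15 rad and z of twin_center in the frame of rack between 0.07 and 0.078 m and x of twin_center in the frame of rack between -0.015 and 0.015 m and y of twin_center in the frame of rack between -0.095 and 0.045 m and z of carton_a_center in the frame of rack between 0.06 and 0.068 m and x of carton_a_center in the frame of rack between -0.015 and 0.015 m and y of carton_a_center in the frame of rack between -0.095 and 0.045 m and z of carton_b_center in the frame of rack between 0.058 and 0.066 m and x of carton_b_center in the frame of rack between -0.015 and 0.015 m and y of carton_b_center in the frame of rack between -0.095 and 0.045 m and z of carton_c_center in the frame of rack between 0.059 and 0.067 m and x of carton_c_center in the frame of rack between -0.015 and 0.015 m and y of carton_c_center in the frame of rack between -0.095 and 0.045 m and horizontal distance between spare_center and twin_center below 0.043 m and angle between the y axis of spare_center and the y axis of rack, either way round below 0.15 rad and horizontal distance between stop_foot and pegs below 0.004 m and z of stop_foot in the frame of pegs below 0.003 m and angle between stop_foot's own z axis and vertical below 0.05 rad and y of stop_grip in the frame of pegs below -0.015 m); the robot touches nothing.
It fails at once if a carton is toppled (leans more than 0.5 rad) (angle between any of twin_center, carton_a_center, carton_b_center, carton_c_center, spare_center's own z axis and vertical above 0.5 rad).
It fails at once if a bystander is moved more than 30 mm or tipped over (distance of any of jar, bottle, vial, scissor_cup, tape, ointment, dressing_tin from where it was at the start of the episode above 0.03 m or angle between any of jar, bottle, vial, scissor_cup, tape, ointment, dressing_tin's own z axis and vertical above 0.5 rad).
It also fails if it takes over 72 s, if anything falls off the work surface, if the arm or the gripper's body presses on something with over 40 N, if the wrist force passes 120 N, or if a joint passes its speed limit or range.

## Working session

There is one attempt and no reset: what is moved stays moved. The work goes in short steps, Python scripts to look and compute and a tool call to move; the robot and the scene stay as the last step left them, time stands still between calls to the robot, and variables do not carry over. Pictures are saved under pics/ and viewed, at most 10 in all, crops included, and the job is handed in when it is done.

Besides the shell and the picture viewer there is one more tool, called after "Call:" as name(argument=value, ...) on one line, values as JSON. servo_tool: Moves the arm, as the interface text tells. Scaled input: -1 to 1 covers 0.1 m each way for a shift and pi/2 rad each way for a turn. Its arguments: {"type":"object","properties":{"plan":{"type":"array","items":{"type":"array","items":{"type":"number"}}}},"required":["plan"]}

```bash
ls; mkdir -p pics; cat > a.py <<'E'
from bench import robot
import cv2,numpy as np
for n in("scene","top"):
    im=robot.snapshot(n); cv2.imwrite(f"pics/{n}0.png",im[:,:,::-1])
    for t in("rack","spare_center","twin_center","carton_a_center","carton_b_center","stop_grip","pegs","row_start"):
        try: print(n,t,[(np.round(d["extent"]).astype(int).tolist(),round(d["conf"],2)) for d in robot.find_in(t,n)][:6])
        except Exception as e: print(t,e)
    p=robot.camera_params(n); print({k:np.round(v,3).tolist() for k,v in p.items()})
print(robot.camera_params("wrist"))
o=robot.get_obs();print(o)
E
python3 a.py; python3 -c "
import cv2,numpy as np
" 
```

```text
pics
scene rack [([394, 217, 87, 47], 0.91)]
scene spare_center [([230, 231, 22, 59], 0.57)]
scene twin_center [([375, 207, 13, 55], 0.83)]
scene carton_a_center [([361, 207, 13, 46], 0.93), ([392, 217, 87, 54], 0.65)]
scene carton_b_center [([398, 171, 15, 32], 0.88), ([388, 209, 17, 41], 0.74), ([439, 243, 34, 48], 0.67)]
scene stop_grip [([186, 187, 35, 50], 0.79)]
scene pegs [([392, 215, 86, 56], 0.72)]
scene row_start [([391, 217, 88, 52], 0.83)]
{'camera_matrix': [[423.974, 0.0, 312.389], [0.0, 423.974, 201.881], [0.0, 0.0, 1.0]], 'rvec': [1.744, 1.644, -0.801], 'tvec': [0.008, -0.293, 1.515]}
top rack [([249, 203, 89, 35], 0.89)]
top spare_center [([406, 186, 20, 33], 0.65)]
top twin_center [([266, 201, 23, 34], 0.89)]
top carton_a_center [([275, 203, 16, 27], 0.67), ([266, 198, 21, 31], 0.45)]
top carton_b_center [([230, 260, 31, 24], 0.93), ([218, 158, 29, 31], 0.56), ([250, 203, 14, 28], 0.51)]
top stop_grip [([465, 264, 40, 30], 0.83)]
top pegs [([248, 203, 86, 43], 0.64)]
top row_start [([249, 205, 82, 41], 0.74)]
{'camera_matrix': [[420.155, 0.0, 325.669], [0.0, 420.155,
[... 619 characters left out ...]
e+00]])}
{'time': 0.9, 'joint_positions': array([-1.33109695e+00,  8.71378445e-02,  1.37068628e+00, -5.17699361e-06,
        1.68363245e+00, -1.03112217e-01]), 'qvel': array([-0.00011793, -0.00021737, -0.00062876,  0.00136606,  0.0004808 ,
        0.00111168]), 'joint_torque': array([ 1.00386158e-03, -3.40031683e+01, -3.02601528e+01,  7.20354728e-02,
        2.35430826e-02, -3.93585537e-06]), 'tool_pos': array([ 0.18486434, -0.51800832,  0.22254685]), 'ee_rot': array([3.14145783e+00, 1.91232986e-05, 3.42811006e-01]), 'wrist_force': array([-0.51623791, -0.24638642, -0.95817457]), 'wrist_torque': array([ 0.03236321, -0.03472317, -0.02916884]), 'finger_force': 0.0, 'width': 0.09410963051340544}
```

```bash
python3 -c "
import cv2,numpy as np
a=cv2.imread('pics/top0.png');b=cv2.imread('pics/scene0.png')
cv2.imwrite('pics/both.png',np.vstack([cv2.resize(a[110:320,180:520],(800,494),interpolation=2)]))
cv2.imwrite('pics/sc.png',cv2.resize(b[130:300,150:480],(800,412),interpolation=2))"
```

```text
(no output)
```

View pics/both.png

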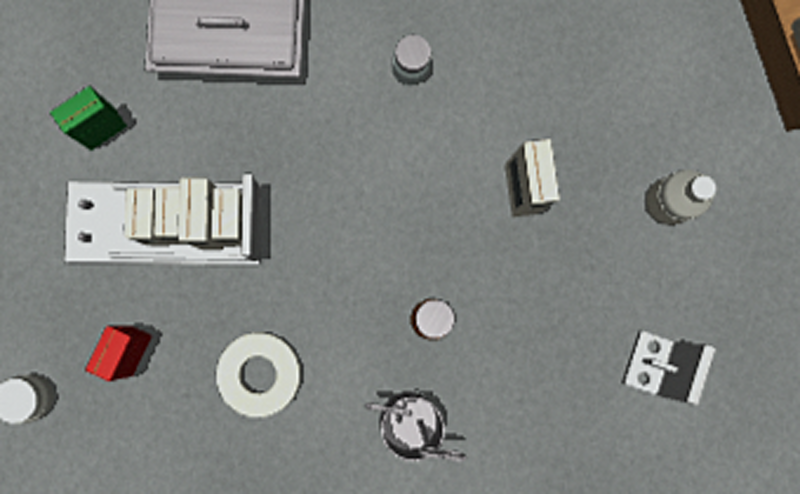

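View pics/sc.png

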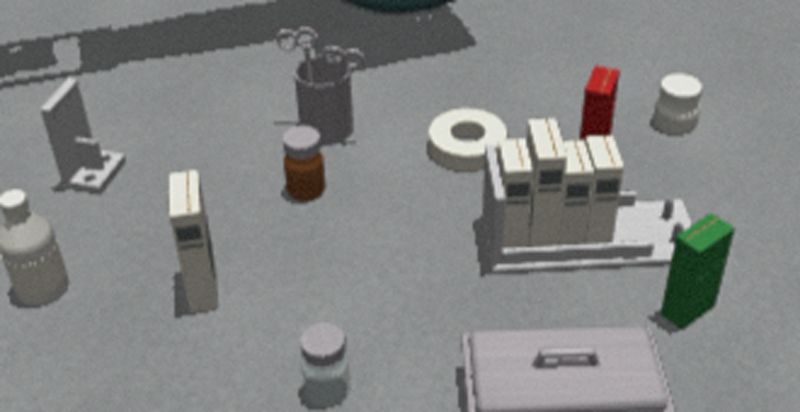

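The top crop shows, with the wall at (248,215):
- **Row:** four white cartons. The tall, deep one at (194,210) is second from the wall and is the twin.
- **Pegs:** (85,204) and (84,237).
- **Spare:** the white carton at (541,173).
- **Stop:** (670,365), with its foot to the left.

The green carton (90,118) and the red one (118,352) are decoys. The white cartons in the rack are the ones meant.

```bash
cat > h.py <<'E'
from bench import robot
import cv2,numpy as np
from scipy.spatial.transform import Rotation as Ro
def cam(n):
    p=robot.camera_params(n);K=np.array(p["camera_matrix"])
    if n=="wrist":
        o=robot.get_obs();T=np.eye(4);T[:3,:3]=Ro.from_euler("xyz",o["ee_rot"]).as_matrix();T[:3,3]=o["tool_pos"]
        T=T@np.array(p["tool_from_camera"]);return K,T[:3,:3].T,-T[:3,:3].T@T[:3,3]
    return K,Ro.from_rotvec(np.ravel(p["rvec"])).as_matrix(),np.ravel(p["tvec"])
def ray(c,uv):
    K,R,t=c; return -R.T@t, R.T@np.linalg.inv(K)@np.array([uv[0],uv[1],1.])
def at(c,uv,z):
    o,d=ray(c,uv);return o+d*(z-o[2])/d[2]
def proj(c,P):
    K,R,t=c;q=K@(R@np.asarray(P,float)+t);return q[:2]/q[2]
def tri(*cu):
    A=np.zeros((3,3));b=np.zeros(3)
    for c,uv in cu:
        o,d=ray(c,uv);d/=np.linalg.norm(d);M=np.eye(3)-np.outer(d,d);A+=M;b+=M@o
    return np.linalg.solve(A,b)
def togo(P,yaw):
    "shift (0.1 m) and turn (pi/2) from the present pose to tool-down pose"
    o=robot.get_obs();R=Ro.from_euler("xyz",o["ee_rot"]);G=Ro.from_euler("xyz",[np.pi,0,yaw])
    return np.round(R.inv().apply(np.array(P)-o["tool_pos"])/.1,3),np.round((R.inv()*G).as_rotvec()/(np.pi/2),3)
E
python3 - <<'E'
from h import *
T,S=cam("top"),cam("scene")
a=lambda u,v:(180+u/2.353,110+v/2.353)
b=lambda u,v:(150+u/2.424,130+v/2.424)
for n,x,y in [("spare",(541,173),(186,193)),("twin",(194,209),(547,138)),("pegL",(85,204),(677,230)),("pegR",(84,237),(667,207)),("stop",(705,375),(62,97)),
 ("pegX",(85,204),(667,207))]:
    print(n,tri((T,a(*x)),(S,b(*y))).round(3))
f=lambda u,v,z:at(T,a(u,v),z).round(4)
print("spare edge",f(539,140,.128),f(544,205,.128))
print("twin",f(194,209,.138)); print("pegs",f(85,204,.034),f(84,237,.034)); print("stop",f(712,347,.11),f(698,403,.11),f(655,347,.012),f(643,378,.012))
print("wall",f(248,173,.1),f(248,257,.1),"base corners",f(67,182,.01),f(66,262,.01))
E
```

```text
spare [ 0.624 -0.23   0.125]
twin [0.583 0.111 0.136]
pegL [0.6   0.25  0.024]
pegR [0.563 0.249 0.023]
stop [ 0.427 -0.391  0.104]
pegX [0.596 0.239 0.053]
spare edge [ 0.6569 -0.2301  0.128 ] [ 0.5919 -0.2345  0.128 ]
twin [0.5823 0.1094 0.138 ]
pegs [0.5984 0.2458 0.034 ] [0.5623 0.2453 0.034 ]
stop [ 0.4552 -0.4019  0.11  ] [ 0.4006 -0.3867  0.11  ] [ 0.4528 -0.3752  0.012 ] [ 0.4194 -0.3616  0.012 ]
wall [0.6245 0.0616 0.1   ] [0.5385 0.0594 0.1   ] base corners [0.6257 0.2737 0.01  ] [0.5364 0.2707 0.01  ]
```

Call:
servo_tool(plan=[[1, -1, -0.3, 0, 0, -0.8, 94], [1, -1, -0.3, 0, 0, -0.8, 94], [1, -1, -0.3, 0, 0, -0.8, 94], [1, -1, -0.3, 0, 0, -0.8, 94], [1, -1, -0.3, 0, 0, -0.8, 94], [1, -1, -0.3, 0, 0, -0.8, 94], [1, -1, -0.3, 0, 0, -0.8, 94], [1, -1, -0.3, 0, 0, -0.8, 94], [1, -1, -0.3, 0, 0, -0.8, 94], [1, -1, -0.3, 0, 0, -0.8, 94], [1, -1, -0.3, 0, 0, -0.8, 94], [1, -1, -0.3, 0, 0, -0.8, 94]])

```text
time: 1.9
tool_pos: [0.2454, -0.3902, 0.2526]
ee_rot: [3.141, 0.0, 1.597]
wrist_force: [-0.2, 0.5, -0.1]
width: 0.0941
finger_force: 0.0
```

Call:
servo_tool(plan=[[1, 0.7, 0, 0, 0, 0, 94], [1, 0.7, 0, 0, 0, 0, 94], [1, 0.7, 0, 0, 0, 0, 94]])

```text
time: 2.15
tool_pos: [0.3129, -0.2872, 0.2524]
ee_rot: [3.141, -0.0, 1.594]
wrist_force: [1.2, -0.6, -0.1]
width: 0.0941
finger_force: 0.0
```

Call:
servo_tool(plan=[[1, 0.7, 0, 0, 0, 0, 94], [1, 0.7, 0, 0, 0, 0, 94], [1, 0.7, 0, 0, 0, 0, 94]])

```text
time: 2.4
tool_pos: [0.3804, -0.1844, 0.2528]
ee_rot: [3.141, 0.0, 1.596]
wrist_force: [0.1, -0.3, -0.5]
width: 0.0936
finger_force: 0.0
```

Call:
servo_tool(plan=[[1, 0.7, 0, 0, 0, 0, 94], [1, 0.7, 0, 0, 0, 0, 94], [1, 0.7, 0, 0, 0, 0, 94]])

```text
time: 2.65
tool_pos: [0.4476, -0.0821, 0.2527]
ee_rot: [3.141, 0.0, 1.597]
wrist_force: [0.3, -0.6, 0.4]
width: 0.0941
finger_force: 0.0
```

Call:
servo_tool(plan=[[1, 0.7, 0, 0, 0, 0, 94], [1, 0.7, 0, 0, 0, 0, 94], [1, 0.7, 0, 0, 0, 0, 94]])

```text
time: 2.9
tool_pos: [0.5147, 0.0199, 0.2526]
ee_rot: [3.141, 0.0, 1.597]
wrist_force: [0.8, -1.6, 0.9]
width: 0.0942
finger_force: 0.0
```

Call:
servo_tool(plan=[[1, 0.7, 0, 0, 0, 0, 94], [1, 0.7, 0, 0, 0, 0, 94], [1, 0.7, 0, 0, 0, 0, 94], [1, 0.7, 0, 0, 0, 0, 94], [1, 0.7, 0, 0, 0, 0, 94]])

```text
time: 3.32
tool_pos: [0.5813, 0.1211, 0.2509]
ee_rot: [-3.139, 0.001, 1.6]
wrist_force: [0.3, 0.0, -0.1]
width: 0.0939
finger_force: 0.0
```

```bash
python3 - <<'E'
from h import *
o=robot.get_obs();print(o["time"],o["tool_pos"],o["ee_rot"],o["joint_positions"])
im=robot.snapshot("wrist");cv2.imwrite("pics/w1.png",im[:,:,::-1])
np.savez("w1.npz",K=cam("wrist")[0],R=cam("wrist")[1],t=cam("wrist")[2])
for t in("twin_center","carton_c_center","rack"):print(t,[(np.round(d["extent"]).astype(int).tolist(),round(d["conf"],2)) for d in robot.find_in(t,"wrist")])
E
```

```text
3.3167 [0.58126567 0.1211201  0.25093628] [-3.13898923e+00  5.98234066e-04  1.60029285e+00] [ 1.10180431e-01  1.84077477e-01  1.20642500e+00 -3.93017748e-04
  1.75373333e+00  8.06136973e-02]
twin_center []
carton_c_center [([315, 138, 59, 39], 0.95)]
rack [([319, 141, 88, 213], 0.95), ([499, 195, 118, 143], 0.23)]
```

View pics/w1.png

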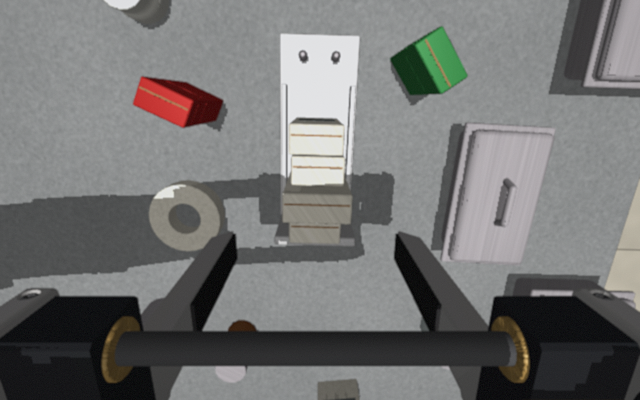

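The wrist view looks along the row. The pegs are at (303,57) and (336,57). The carton tops lie at rows 125–155 (c), 155–185 (third), 190–222 (twin) and 222–243 (first).

```bash
python3 - <<'E'
from h import *
c=cam("wrist");f=lambda u,v,z:at(c,(u,v),z).round(4)
print("pegs",f(303.5,55,.034),f(335.5,55,.034),tri((c,(303.5,55)),(cam("top"),(180+84/2.353,110+237/2.353))),tri((c,(335.5,55)),(cam("top"),(180+85/2.353,110+204/2.353))))
print("rack +y corners",f(281,34.5,.01),f(358,37,.01))
for v,z in((125,.116),(155,.116),(185,.116),(190,.138),(222,.138)):print(v,f(317,v,z))
print("c x edges",f(291,140,.116),f(343,140,.116),"3rd",f(291,170,.116),f(344,170,.116),"twin",f(283,205,.138),f(351,205,.138))
im=cv2.cvtColor(cv2.imread("pics/w1.png"),6)
print(im[110:250,310].tolist())
E
```

```text
pegs [0.5653 0.2464 0.034 ] [0.5995 0.2473 0.034 ] [0.56416155 0.24850808 0.02051666] [0.59987639 0.24871095 0.02321595]
rack +y corners [0.539  0.2697 0.01  ] [0.6252 0.2695 0.01  ]
125 [0.581  0.1798 0.116 ]
155 [0.5818 0.153  0.116 ]
185 [0.5826 0.1247 0.116 ]
190 [0.5824 0.126  0.138 ]
222 [0.5832 0.0962 0.138 ]
c x edges [0.558  0.1659 0.116 ] [0.6048 0.1672 0.116 ] 3rd [0.5582 0.1384 0.116 ] [0.6071 0.1397 0.116 ] twin [0.5528 0.1115 0.138 ] [0.6128 0.113  0.138 ]
[227, 227, 227, 226, 227, 229, 230, 188, 105, 51, 72, 94, 98, 121, 181, 225, 228, 227, 226, 226, 226, 226, 228, 226, 193, 157, 193, 226, 228, 227, 226, 226, 227, 225, 226, 226, 226, 227, 226, 226, 226, 227, 228, 220, 172, 123, 158, 209, 225, 227, 226, 227, 226, 227, 226, 210, 170, 159, 199, 226, 228, 226, 227, 227, 226, 227, 227, 226, 226, 226, 227, 226, 227, 228, 219, 170, 107, 83, 85, 86, 87, 85, 88, 98, 116, 130, 136, 137, 137, 137, 136, 138, 135, 118, 94, 98, 123, 136, 137, 136, 135, 134, 135, 133, 133, 135, 137, 139, 140, 140, 140, 139, 131, 134, 139, 129, 104, 105, 130, 138, 139, 140, 141, 141, 142, 143, 143, 142, 141, 141, 141, 139, 131, 122, 111, 94, 82, 84, 83, 82]
```

Call:
servo_tool(plan=[[0.18, 0.01, 0.3, 0, 0, 0, 94], [0.18, 0.01, 0.6, 0, 0, 0, 94], [0.18, 0.01, 0.9, 0, 0, 0, 94], [0.18, 0.01, 0.9, 0, 0, 0, 94]])

```text
time: 3.85
tool_pos: [0.5771, 0.1358, 0.1556]
ee_rot: [-3.129, 0.002, 1.597]
wrist_force: [-0.7, 0.3, -1.6]
width: 0.0939
finger_force: 0.0
```

Call:
servo_tool(plan=[[0, 0, 0.25, 0, 0, 0, 94], [0, 0, 0.5, 0, 0, 0, 94], [0, 0, 0.7, 0, 0, 0, 94], [0, 0, 0.84, 0, 0, 0, 94], [0, 0, 0.84, 0, 0, 0, 94], [0, 0, 0.84, 0, 0, 0, 45], [0, 0, 0.84, 0, 0, 0, 45], [0, 0, 0.84, 0, 0, 0, 45], [0, 0, 0.84, 0, 0, 0, 45], [0, 0, 0.84, 0, 0, 0, 45], [0, 0, 0.84, 0, 0, 0, 45], [0, 0, 0.84, 0, 0, 0, 45]])

```text
time: 4.85
tool_pos: [0.5817, 0.1377, 0.0789]
ee_rot: [3.141, -0.0, 1.599]
wrist_force: [1.5, 0.6, 1.2]
width: 0.0508
finger_force: 1.0
```

Call:
servo_tool(plan=[[0, 0, 0, 0, 0, 0, 45], [0, 0, 0, 0, 0, 0, 45], [0, 0, 0, 0, 0, 0, 45]])

```text
time: 5.1
tool_pos: [0.5817, 0.1377, 0.0788]
ee_rot: [3.141, 0.0, 1.599]
wrist_force: [-0.4, 0.2, 1.6]
width: 0.0503
finger_force: 29.8
```

Call:
servo_tool(plan=[[0.04, 0, 0, 0, 0, 0, 45], [0.08, 0, 0, 0, 0, 0, 45], [0.12, 0, 0, 0, 0, 0, 45], [0.16, 0, 0, 0, 0, 0, 45], [0.2, 0, 0, 0, 0, 0, 45], [0.24, 0, 0, 0, 0, 0, 45], [0.28, 0, 0, 0, 0, 0, 45], [0.32, 0, 0, 0, 0, 0, 45], [0.36, 0, 0, 0, 0, 0, 45], [0.4, 0, 0, 0, 0, 0, 45], [0.4, 0, 0, 0, 0, 0, 45], [0.4, 0, 0, 0, 0, 0, 45]])

```text
time: 6.1
tool_pos: [0.5805, 0.1785, 0.0788]
ee_rot: [3.141, -0.001, 1.6]
wrist_force: [0.7, -2.1, 5.4]
width: 0.0499
finger_force: 29.8
```

```bash
python3 - <<'E'
from h import *
o=robot.get_obs();print(o["time"],o["tool_pos"],o["ee_rot"])
a=robot.snapshot("wrist");b=robot.snapshot("scene");
a=cv2.resize(a[0:270,200:440],(534,600));b=cv2.resize(b[160:260,330:460],(260,200))
p=np.zeros((600,800,3),np.uint8);p[:,:534]=a;p[:200,534:794]=b
cv2.imwrite("pics/w2.png",p[:,:,::-1])
E
```

```text
6.1 [0.58046005 0.17854458 0.07878744] [ 3.14090224e+00 -1.36033259e-03  1.59994351e+00]
```

View pics/w2.png

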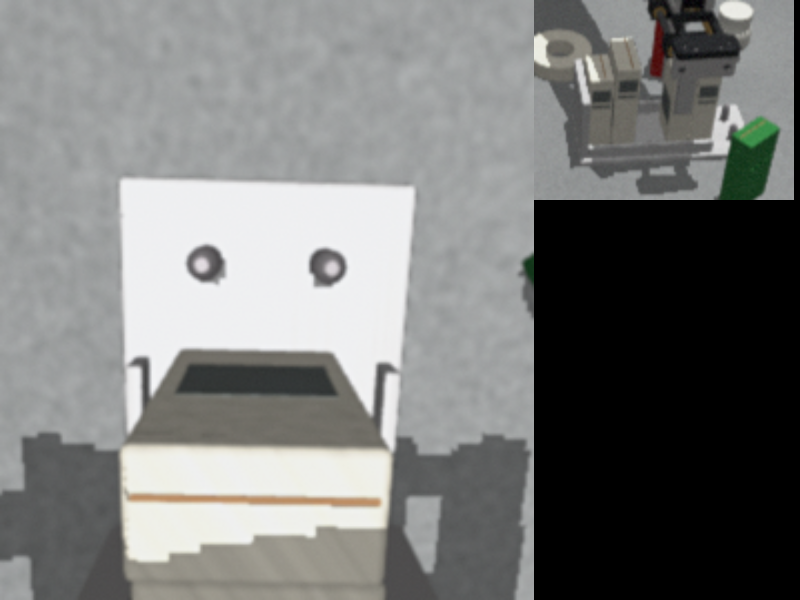

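Call:
servo_tool(plan=[[0, 0, 0, 0, 0, 0, 94], [0, 0, 0, 0, 0, 0, 94], [0, 0, 0, 0, 0, 0, 94], [0, 0, 0, 0, 0, 0, 94], [0, 0, 0, 0, 0, 0, 94], [0, 0, 0, 0, 0, 0, 94], [0, 0, -0.3, 0, 0, 0, 94], [0, 0, -0.6, 0, 0, 0, 94], [0, 0, -1, 0, 0, 0, 94], [0, 0, -1, 0, 0, 0, 94]])

```text
time: 7.03
tool_pos: [0.5842, 0.1786, 0.1882]
ee_rot: [3.126, -0.003, 1.599]
wrist_force: [0.4, -0.1, 1.4]
width: 0.0939
finger_force: 0.0
```

Call:
servo_tool(plan=[[-0.2, 0, -0.7, 0, 0, 0, 94], [-0.6, 0, -0.7, 0, 0, 0, 94], [-1, 0, -0.7, 0, 0, 0, 94], [-1, 0, -0.7, 0, 0, 0, 94]])

```text
time: 7.37
tool_pos: [0.5845, 0.0735, 0.2519]
ee_rot: [3.135, 0.003, 1.596]
wrist_force: [0.2, -0.2, -0.7]
width: 0.0937
finger_force: 0.0
```

Call:
servo_tool(plan=[[-1, 0.1, 0, 0, 0, 0, 94], [-1, 0.1, 0, 0, 0, 0, 94], [-1, 0.1, 0, 0, 0, 0, 94]])

```text
time: 7.62
tool_pos: [0.5961, -0.0261, 0.2477]
ee_rot: [-3.141, 0.002, 1.596]
wrist_force: [-0.7, -0.1, 0.6]
width: 0.094
finger_force: 0.0
```

Call:
servo_tool(plan=[[-1, 0.1, 0, 0, 0, 0, 94], [-1, 0.1, 0, 0, 0, 0, 94], [-1, 0.1, 0, 0, 0, 0, 94]])

```text
time: 7.87
tool_pos: [0.6088, -0.1262, 0.2472]
ee_rot: [-3.14, 0.001, 1.595]
wrist_force: [1.4, 0.3, -0.1]
width: 0.094
finger_force: 0.0
```

Call:
servo_tool(plan=[[-1, 0.1, 0, 0, 0, 0, 94], [-1, 0.1, 0, 0, 0, 0, 94], [-1, 0.1, 0, 0, 0, -0.025, 94], [-1, 0.1, 0, 0, 0, -0.025, 94], [-1, 0.1, 0, 0, 0, -0.025, 94]])

```text
time: 8.28
tool_pos: [0.6216, -0.2219, 0.2471]
ee_rot: [-3.14, -0.002, 1.636]
wrist_force: [0.5, 0.2, -0.5]
width: 0.0944
finger_force: 0.0
```

```bash
python3 - <<'E'
from h import *
o=robot.get_obs();print(o["time"],o["tool_pos"],o["ee_rot"])
a=robot.snapshot("wrist");c=cam("wrist")
print([(np.round(d["extent"]).tolist(),round(d["conf"],2)) for d in robot.find_in("spare_center","wrist")],proj(c,[.624,-.232,.128]))
b=robot.snapshot("scene")
a=cv2.resize(a[60:260,220:440],(660,600));b=cv2.resize(b[150:280,340:470],(140,140))
p=np.zeros((600,800,3),np.uint8);p[:,:660]=a;p[:140,660:]=b
cv2.imwrite("pics/w3.png",p[:,:,::-1])
E
```

```text
8.2833 [ 0.62156484 -0.22190897  0.24709394] [-3.14015381e+00 -1.87127240e-03  1.63638315e+00]
[([321.0, 194.0, 73.0, 61.0], 0.93), ([458.0, 77.0, 60.0, 43.0], 0.35)] [316.60094794 209.20121019]
```

View pics/w3.png

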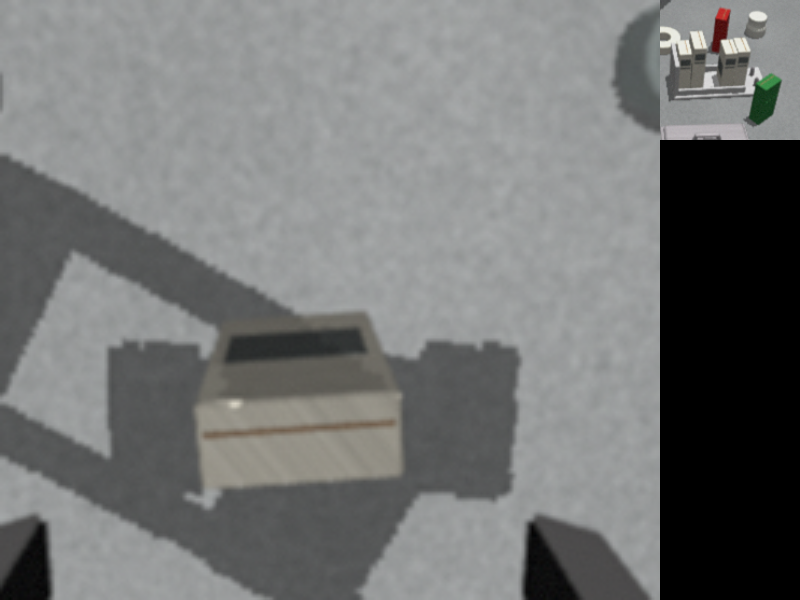

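The spare's top face has corners (197,405), (401,393), (402,473) and (205,488) in the crop. The nudged cartons stand upright, and the gap is open.

```bash
python3 - <<'E'
from h import *
c=cam("wrist")
P=[at(c,(220+u/3,60+v/3),.128) for u,v in((197,405),(401,393),(402,473),(205,488))]
P=np.array(P);print(P.round(4),P.mean(0))
d=P[1]+P[2]-P[0]-P[3];y=np.arctan2(d[1],d[0]);print("yaw",y)
m=P.mean(0); print(tri((c,(220+301/3,60+440/3)),(cam("top"),(180+541/2.353,110+173/2.353))))
print(togo([m[0],m[1],.10],y+np.pi/2))
E
```

```text
[[ 0.5959 -0.2199  0.128 ]
 [ 0.656  -0.212   0.128 ]
 [ 0.659  -0.2371  0.128 ]
 [ 0.5995 -0.2461  0.128 ]] [ 0.62759839 -0.22880779  0.128     ]
yaw 0.1404441105587664
[ 0.62828352 -0.23706112  0.10164284]
(array([-0.096,  0.05 ,  1.485]), array([ 0.   , -0.   , -0.045]))
```

Call:
servo_tool(plan=[[-0.095, 0.05, 0.3, 0, 0, -0.045, 94], [-0.095, 0.05, 0.6, 0, 0, -0.045, 94], [-0.095, 0.05, 0.8, 0, 0, -0.045, 94], [-0.095, 0.05, 0.8, 0, 0, -0.045, 94]])

```text
time: 8.77
tool_pos: [0.625, -0.2275, 0.1623]
ee_rot: [-3.133, -0.006, 1.711]
wrist_force: [-0.0, 0.2, -0.4]
width: 0.0939
finger_force: 0.0
```

Call:
servo_tool(plan=[[0, 0, 0.2, 0, 0, 0, 94], [0, 0, 0.4, 0, 0, 0, 94], [0, 0, 0.68, 0, 0, 0, 94], [0, 0, 0.68, 0, 0, 0, 94], [0, 0, 0.68, 0, 0, 0, 55], [0, 0, 0.68, 0, 0, 0, 55], [0, 0, 0.68, 0, 0, 0, 55], [0, 0, 0.68, 0, 0, 0, 55], [0, 0, 0.68, 0, 0, 0, 55], [0, 0, 0.68, 0, 0, 0, 55], [0, 0, 0.68, 0, 0, 0, 55], [0, 0, 0.68, 0, 0, 0, 55]])

```text
time: 9.77
tool_pos: [0.6278, -0.2311, 0.1023]
ee_rot: [3.14, 0.002, 1.709]
wrist_force: [-0.7, -0.6, 5.9]
width: 0.0617
finger_force: 29.9
```

Call:
servo_tool(plan=[[0, 0, 0, 0, 0, 0, 55], [0, 0, 0, 0, 0, 0, 55]])

```text
time: 9.93
tool_pos: [0.6278, -0.231, 0.1023]
ee_rot: [3.14, 0.002, 1.709]
wrist_force: [-2.4, 0.9, 4.7]
width: 0.0622
finger_force: 29.9
```

```bash
python3 - <<'E'
from h import *
o=robot.get_obs();print(o["time"],o["tool_pos"],o["ee_rot"],o["width"],o["finger_force"])
E
```

```text
9.9333 [ 0.62777704 -0.23104533  0.10232259] [3.13990563e+00 1.56430106e-03 1.70908889e+00] 0.062208619322786825 29.886182248592377
```

Call:
servo_tool(plan=[[0, 0, -0.1, 0, 0, 0, 55], [0, 0, -0.3, 0, 0, 0, 55], [0, 0, -0.6, 0, 0, 0.07, 55], [0, 0, -1, 0, 0, 0.07, 55], [0, 0, -1, 0, 0, 0.07, 55], [0, 0, -1, 0, 0, 0.07, 55]])

```text
time: 10.43
tool_pos: [0.6289, -0.231, 0.2042]
ee_rot: [3.135, 0.003, 1.6]
wrist_force: [-1.0, 1.3, -2.1]
width: 0.0619
finger_force: 29.9
```

Call:
servo_tool(plan=[[0.2, 0, -0.3, 0, 0, 0, 55], [0.5, -0.1, -0.7, 0, 0, 0, 55], [0.8, -0.1, -0.7, 0, 0, 0, 55], [0.8, -0.1, -0.7, 0, 0, 0, 55]])

```text
time: 10.77
tool_pos: [0.6156, -0.1453, 0.2732]
ee_rot: [3.137, -0.003, 1.606]
wrist_force: [-0.2, -0.3, -0.6]
width: 0.062
finger_force: 29.9
```

Call:
servo_tool(plan=[[0.33, -0.05, 0, 0, 0, 0, 55], [0.66, -0.1, 0, 0, 0, 0, 55], [1, -0.1, 0, 0, 0, 0, 55]])

```text
time: 11.02
tool_pos: [0.6007, -0.0504, 0.2671]
ee_rot: [-3.136, -0.001, 1.598]
wrist_force: [0.4, -0.7, -2.6]
width: 0.0616
finger_force: 30.0
```

Call:
servo_tool(plan=[[0.33, -0.05, 0, 0, 0, 0, 55], [0.66, -0.1, 0, 0, 0, 0, 55], [1, -0.1, 0, 0, 0, 0, 55], [1, -0.1, 0, 0, 0, 0, 55]])

```text
time: 11.35
tool_pos: [0.5878, 0.0546, 0.2674]
ee_rot: [-3.137, -0.004, 1.607]
wrist_force: [0.3, -0.2, -2.0]
width: 0.062
finger_force: 30.0
```

Call:
servo_tool(plan=[[0.33, 0, 0, 0, 0, 0, 55], [0.66, 0, 0, 0, 0, 0, 55], [0.95, -0.04, 0, 0, 0, 0, 55], [0.95, -0.04, 0, 0, 0, 0, 55], [0.95, -0.04, 0, 0, 0, 0, 55], [0.95, -0.04, 0, 0, 0, 0, 55]])

```text
time: 11.85
tool_pos: [0.5824, 0.1426, 0.2683]
ee_rot: [-3.138, 0.001, 1.599]
wrist_force: [-0.7, 1.1, -2.6]
width: 0.0622
finger_force: 30.0
```

```bash
python3 - <<'E'
from h import *
o=robot.get_obs();print(o["time"],o["tool_pos"],o["ee_rot"],o["width"],o["finger_force"])
print(togo([.583,.1445,.113],1.6))
a=robot.snapshot("wrist");t=robot.snapshot("top");b=robot.snapshot("scene")
cv2.imwrite("pics/w4full.png",a[:,:,::-1])
p=np.zeros((600,800,3),np.uint8)
p[:,:480]=cv2.resize(a[20:320,200:440],(480,600));p[:250,480:]=cv2.resize(t[150:250,200:328],(320,250));p[250:550,480:]=cv2.resize(b[150:270,345:473],(320,300))
cv2.imwrite("pics/w4.png",p[:,:,::-1])
E
```

```text
11.85 [0.58235214 0.14261235 0.2683049 ] [-3.13825844e+00  1.36696683e-03  1.59940545e+00] 0.06215853186188642 29.977617859840393
(array([0.021, 0.012, 1.553]), array([-0.002,  0.001, -0.   ]))
```

View pics/w4.png

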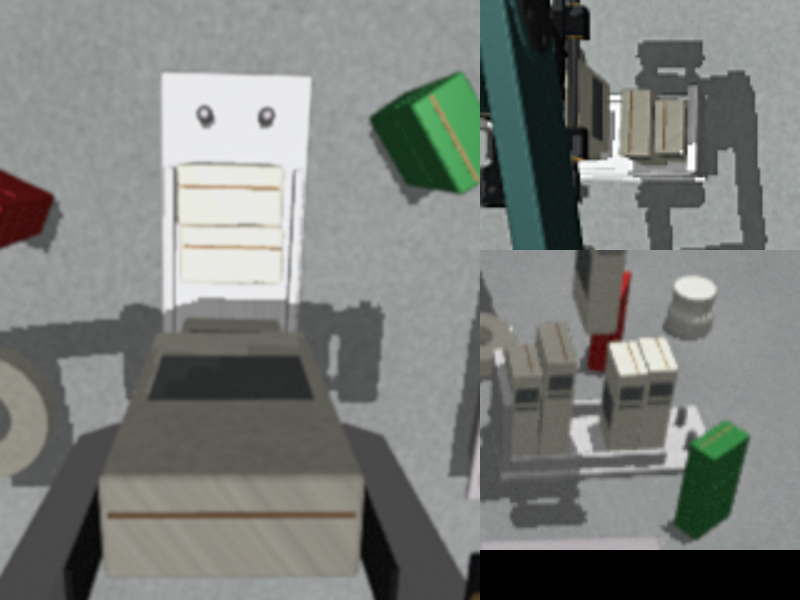

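```bash
python3 - <<'E'
from h import *
c=cam("wrist");f=lambda u,v,z:at(c,(200+u/2,20+v/2),z).round(4)
for v in(473,577):print("spare top",f(235,v,.294))
print("x",f(102,473,.294),f(362,473,.294))
for v in(165,224,284):print("row",f(232,v,.116))
print("x",f(180,255,.116),f(283,255,.116),"pegs",f(205,113,.034),f(267,113,.034),f(205,117,.022))
E
```

```text
spare top [0.5836 0.1565 0.294 ]
spare top [0.5845 0.1288 0.294 ]
x [0.5532 0.1557 0.294 ] [0.6128 0.1573 0.294 ]
row [0.5816 0.2223 0.116 ]
row [0.5823 0.1956 0.116 ]
row [0.5831 0.167  0.116 ]
x [0.5579 0.1803 0.116 ] [0.6071 0.1816 0.116 ] pegs [0.5657 0.2493 0.034 ] [0.6009 0.2502 0.034 ] [0.5653 0.2478 0.022 ]
```

Call:
servo_tool(plan=[[0.03, 0.01, 0, 0, 0, 0, 55], [0.03, 0.01, 0.2, 0, 0, 0, 55], [0.03, 0.01, 0.4, 0, 0, 0, 55], [0.03, 0.01, 0.6, 0, 0, 0, 55], [0.03, 0.01, 0.8, 0, 0, 0, 55], [0.03, 0.01, 0.8, 0, 0, 0, 55]])

```text
time: 12.5
tool_pos: [0.5813, 0.1454, 0.1851]
ee_rot: [-3.132, 0.001, 1.598]
wrist_force: [-0.3, 0.4, -4.0]
width: 0.0623
finger_force: 30.0
```

Call:
servo_tool(plan=[[0, 0, 0.2, 0, 0, 0, 55], [0, 0, 0.4, 0, 0, 0, 55], [0, 0, 0.6, 0, 0, 0, 55], [0, 0, 0.7, 0, 0, 0, 55], [0, 0, 0.75, 0, 0, 0, 55], [0, 0, 0.75, 0, 0, 0, 55], [0, 0, 0.75, 0, 0, 0, 55]])

```text
time: 13.08
tool_pos: [0.5843, 0.1464, 0.1168]
ee_rot: [3.14, -0.0, 1.599]
wrist_force: [-0.6, -0.7, -2.3]
width: 0.0617
finger_force: 30.0
```

```bash
python3 - <<'E'
from h import *
o=robot.get_obs();print(o["time"],o["tool_pos"],o["ee_rot"],o["width"],o["wrist_force"])
a=robot.snapshot("wrist");b=robot.snapshot("scene")
p=np.zeros((600,800,3),np.uint8)
p[:,:480]=cv2.resize(a[20:320,200:440],(480,600));p[:300,480:]=cv2.resize(b[150:270,345:473],(320,300))
cv2.imwrite("pics/w5.png",p[:,:,::-1])
E
```

```text
13.0833 [0.58434157 0.14636252 0.11675878] [ 3.13976368e+00 -1.92611249e-04  1.59918935e+00] 0.06173967250500879 [-0.63675482 -0.71113788 -2.3225749 ]
```

View pics/w5.png

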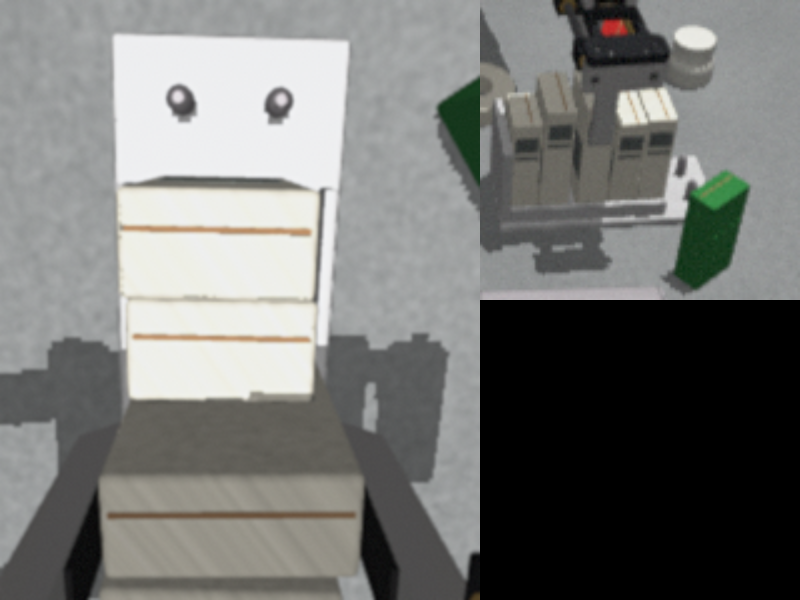

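Call:
servo_tool(plan=[[0, 0, 0.02, 0, 0, 0, 55], [0, 0, 0.045, 0, 0, 0, 55], [0, 0, 0.045, 0, 0, 0, 55], [-0.02, 0, 0.045, 0, 0, 0, 55], [-0.04, 0, 0.045, 0, 0, 0, 55], [-0.05, 0, 0.045, 0, 0, 0, 55], [-0.05, 0, 0.045, 0, 0, 0, 55]])

```text
time: 13.77
tool_pos: [0.5844, 0.1416, 0.112]
ee_rot: [3.139, -0.001, 1.599]
wrist_force: [0.6, 2.6, 3.8]
width: 0.0621
finger_force: 30.0
```

Call:
servo_tool(plan=[[0, 0, 0, 0, 0, 0, 94], [0, 0, 0, 0, 0, 0, 94], [0, 0, 0, 0, 0, 0, 94], [0, 0, 0, 0, 0, 0, 94], [0, 0, 0, 0, 0, 0, 94], [0, 0, -0.2, 0, 0, 0, 94], [0, 0, -0.5, 0, 0, 0, 94], [0, 0, -0.5, 0, 0, 0, 94]])

```text
time: 14.43
tool_pos: [0.5865, 0.1417, 0.1671]
ee_rot: [3.132, -0.001, 1.599]
wrist_force: [-0.1, -0.3, 1.5]
width: 0.0936
finger_force: 0.0
```

```bash
python3 - <<'E'
from h import *
o=robot.get_obs();print(o["time"],o["tool_pos"],o["ee_rot"],o["width"],o["wrist_force"])
print(togo([.583,.2095,.079],1.6))
E
```

```text
14.4333 [0.58651562 0.14172457 0.16711064] [ 3.13154296e+00 -9.13553920e-04  1.59939626e+00] 0.09364435768319156 [-0.13668033 -0.27479523  1.54669311]
(array([ 0.678, -0.025,  0.882]), array([ 0.006, -0.001, -0.   ]))
```

Call:
servo_tool(plan=[[0.35, -0.01, 0, 0, 0, 0, 94], [0.68, -0.01, 0, 0, 0, 0, 94], [0.68, -0.01, 0, 0, 0, 0, 94], [0.68, -0.01, 0.3, 0, 0, 0, 94], [0.68, -0.01, 0.6, 0, 0, 0, 94], [0.68, -0.01, 0.83, 0, 0, 0, 94], [0.68, -0.01, 0.83, 0, 0, 0, 94], [0.68, -0.01, 0.83, 0, 0, 0, 94]])

```text
time: 15.1
tool_pos: [0.5795, 0.2086, 0.076]
ee_rot: [-3.137, 0.001, 1.599]
wrist_force: [-0.6, 0.5, 0.0]
width: 0.0943
finger_force: 0.0
```

Call:
servo_tool(plan=[[0, 0, 0, 0, 0, 0, 45], [0, 0, 0, 0, 0, 0, 45], [0, 0, 0, 0, 0, 0, 45], [0, 0, 0, 0, 0, 0, 45], [0, 0, 0, 0, 0, 0, 45], [0, 0, 0, 0, 0, 0, 45], [0, 0, 0, 0, 0, 0, 45], [0, 0, 0, 0, 0, 0, 45], [0, 0, 0, 0, 0, 0, 45]])

```text
time: 15.85
tool_pos: [0.5804, 0.2094, 0.0782]
ee_rot: [-3.141, -0.0, 1.6]
wrist_force: [-2.7, -0.7, 1.1]
width: 0.0504
finger_force: 29.9
```

Call:
servo_tool(plan=[[-0.02, 0, 0, 0, 0, 0, 45], [-0.04, 0, 0, 0, 0, 0, 45], [-0.06, 0, 0, 0, 0, 0, 45], [-0.08, 0, 0, 0, 0, 0, 45], [-0.1, 0, 0, 0, 0, 0, 45], [-0.1, 0, 0, 0, 0, 0, 45], [-0.1, 0, 0, 0, 0, 0, 45]])

```text
time: 16.43
tool_pos: [0.5816, 0.199, 0.0782]
ee_rot: [3.14, 0.0, 1.599]
wrist_force: [0.4, 2.0, 1.9]
width: 0.0494
finger_force: 29.9
```

```bash
python3 - <<'E'
from h import *
o=robot.get_obs();print(o["time"],o["tool_pos"],o["ee_rot"],o["width"],o["wrist_force"])
a=robot.snapshot("wrist");b=robot.snapshot("scene")
cv2.imwrite("pics/w6full.png",a[:,:,::-1])
p=np.zeros((600,800,3),np.uint8)
p[:,:480]=cv2.resize(a[20:320,200:440],(480,600));p[:300,480:]=cv2.resize(b[150:270,345:473],(320,300))
cv2.imwrite("pics/w6.png",p[:,:,::-1])
E
```

```text
16.4333 [0.58157888 0.19903277 0.07821915] [3.14036362e+00 2.78822560e-04 1.59915343e+00] 0.04942215770333172 [0.41814711 2.04300347 1.93261218]
```

View pics/w6.png

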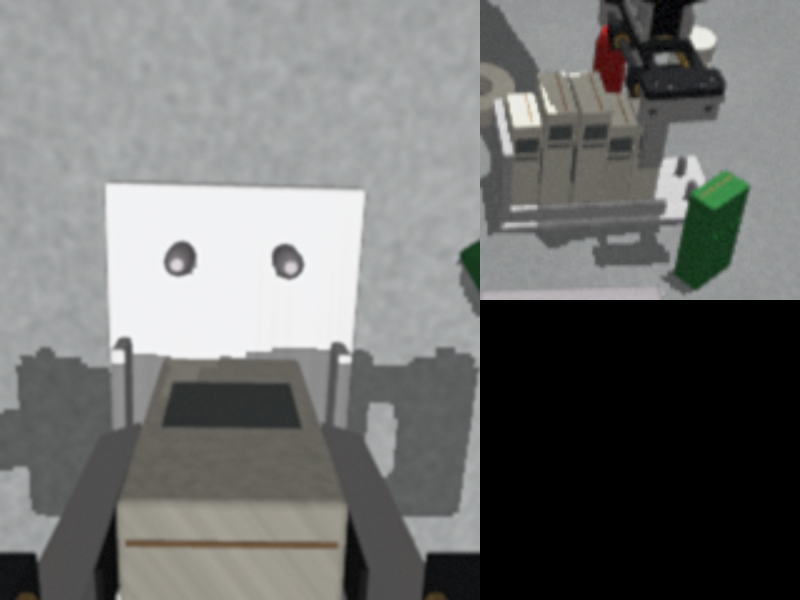

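Call:
servo_tool(plan=[[-0.01, 0, 0, 0, 0, 0, 45], [-0.025, 0, 0, 0, 0, 0, 45], [-0.025, 0, 0, 0, 0, 0, 45], [-0.025, 0, 0, 0, 0, 0, 45]])

```text
time: 16.87
tool_pos: [0.5813, 0.1973, 0.0782]
ee_rot: [3.141, -0.001, 1.6]
wrist_force: [1.6, 3.6, 2.8]
width: 0.05
finger_force: 29.9
```

```bash
python3 - <<'E'
from h import *
o=robot.get_obs();print(o["time"],o["tool_pos"],o["wrist_force"])
a=robot.snapshot("wrist");c=cam("wrist");np.savez("cw.npz",K=c[0],R=c[1],t=c[2])
cv2.imwrite("pics/w7full.png",a[:,:,::-1])
f=lambda u,v,z:at(c,(200+u/2,20+v/2),z).round(4)
# segment: pegs dark on white
g=cv2.cvtColor(a,7)
sub=g[125:175,265:375];m=(sub<190).astype(np.uint8)
n,l,s,ce=cv2.connectedComponentsWithStats(m)
for i in range(1,n):
    if s[i,4]>30 :print(s[i],ce[i]+[265,125])
E
```

```text
16.8667 [0.58132596 0.19732691 0.07821095] [1.58978917 3.6221555  2.76053557]
[ 17  13  17  18 213] [290.53051643 146.43661972]
[ 71  14  17  18 208] [343.60576923 147.57692308]
```

```bash
python3 - <<'E'
from h import *
c=cam("wrist")
for z in(.018,.022,.026):
    A,B=at(c,(290.5,146.4),z),at(c,(343.6,147.6),z);print(z,A.round(4),B.round(4),((A+B)/2).round(4),np.linalg.norm(A-B).round(4),np.degrees(np.arctan2(*(B-A)[1::-1])).round(2))
# simulate full peg silhouette centroid
T=cam("top")
E
```

```text
0.018 [0.5635 0.2501 0.018 ] [0.5992 0.2503 0.018 ] [0.5814 0.2502 0.018 ] 0.0357 0.38
0.022 [0.5638 0.2506 0.022 ] [0.5988 0.2509 0.022 ] [0.5813 0.2507 0.022 ] 0.035 0.38
0.026 [0.5641 0.2512 0.026 ] [0.5985 0.2514 0.026 ] [0.5813 0.2513 0.026 ] 0.0344 0.38
```

Call:
servo_tool(plan=[[0, 0, 0, 0, 0, 0, 94], [0, 0, 0, 0, 0, 0, 94], [0, 0, 0, 0, 0, 0, 94], [0, 0, 0, 0, 0, 0, 94], [0, 0, 0, 0, 0, 0, 94], [0, 0, 0, 0, 0, 0, 94], [0, 0, -0.3, 0, 0, 0, 94], [0, 0, -0.6, 0, 0, 0, 94], [0, 0, -1, 0, 0, 0, 94], [0, 0, -1, 0, 0, 0, 94]])

```text
time: 17.75
tool_pos: [0.585, 0.1976, 0.1878]
ee_rot: [3.126, -0.003, 1.599]
wrist_force: [0.9, 0.7, 2.1]
width: 0.0942
finger_force: 0.0
```

Call:
servo_tool(plan=[[-0.3, -0.1, -0.7, 0, 0, 0, 94], [-0.6, -0.2, -0.7, 0, 0, 0, 94], [-1, -0.3, -0.7, 0, 0, 0, 94], [-1, -0.3, -0.7, 0, 0, 0, 94]])

```text
time: 18.08
tool_pos: [0.5544, 0.0922, 0.2518]
ee_rot: [3.135, 0.003, 1.596]
wrist_force: [0.2, 0.1, 0.5]
width: 0.0939
finger_force: 0.0
```

Call:
servo_tool(plan=[[-1, -0.3, 0, 0, 0, 0, 94], [-1, -0.3, 0, 0, 0, 0, 94], [-1, -0.3, 0, 0, 0, 0, 94]])

```text
time: 18.33
tool_pos: [0.5257, -0.008, 0.2476]
ee_rot: [-3.141, 0.002, 1.597]
wrist_force: [0.3, 0.1, 0.5]
width: 0.0937
finger_force: 0.0
```

Call:
servo_tool(plan=[[-1, -0.3, 0, 0, 0, 0, 94], [-1, -0.3, 0, 0, 0, 0, 94], [-1, -0.3, 0, 0, 0, 0, 94]])

```text
time: 18.58
tool_pos: [0.4984, -0.1089, 0.2474]
ee_rot: [-3.14, 0.002, 1.596]
wrist_force: [0.5, -0.9, 0.4]
width: 0.0939
finger_force: 0.0
```

Call:
servo_tool(plan=[[-1, -0.3, 0, 0, 0, 0, 94], [-1, -0.3, 0, 0, 0, 0, 94], [-1, -0.3, 0, 0, 0, 0, 94]])

```text
time: 18.83
tool_pos: [0.4712, -0.2099, 0.2473]
ee_rot: [-3.14, 0.001, 1.596]
wrist_force: [0.7, -0.0, 0.2]
width: 0.0941
finger_force: 0.0
```

Call:
servo_tool(plan=[[-1, -0.3, 0, 0, 0, 0, 94], [-1, -0.3, 0, 0, 0, 0, 94], [-1, -0.3, 0, 0, 0, 0, 94]])

```text
time: 19.08
tool_pos: [0.4439, -0.3108, 0.247]
ee_rot: [-3.14, 0.001, 1.596]
wrist_force: [-0.1, 1.1, 0.2]
width: 0.0936
finger_force: 0.0
```

Call:
servo_tool(plan=[[-0.85, -0.2, 0, 0, 0, 0.2, 94], [-0.85, -0.2, 0, 0, 0, 0.2, 94], [-0.85, -0.2, 0, 0, 0, 0.2, 94], [-0.85, -0.2, 0, 0, 0, 0.2, 94], [-0.85, -0.2, 0, 0, 0, 0.2, 94], [-0.85, -0.2, 0, 0, 0, 0.2, 94]])

```text
time: 19.58
tool_pos: [0.4283, -0.3918, 0.2478]
ee_rot: [-3.141, -0.001, 1.288]
wrist_force: [0.6, 0.2, 0.2]
width: 0.0941
finger_force: 0.0
```

```bash
python3 - <<'E'
from h import *
o=robot.get_obs();print(o["time"],o["tool_pos"],o["ee_rot"])
a=robot.snapshot("wrist");b=robot.snapshot("scene");t=robot.snapshot("top")
print([(np.round(d["extent"]).tolist(),round(d["conf"],2)) for d in robot.find_in("stop_grip","wrist")],proj(cam("wrist"),[.428,-.392,.11]))
p=np.zeros((600,800,3),np.uint8)
p[:,:480]=cv2.resize(a[50:300,220:420],(480,600));p[:300,480:]=cv2.resize(b[150:270,345:473],(320,300));p[300:550,480:]=cv2.resize(t[150:250,200:328],(320,250))
cv2.imwrite("pics/w8.png",p[:,:,::-1])
E
```

```text
19.5833 [ 0.42831588 -0.39177646  0.24778425] [-3.14136995e+00 -6.94363078e-04  1.28783487e+00]
[([315.0, 164.0, 62.0, 62.0], 0.56)] [314.26195647 191.75460723]
```

View pics/w8.png

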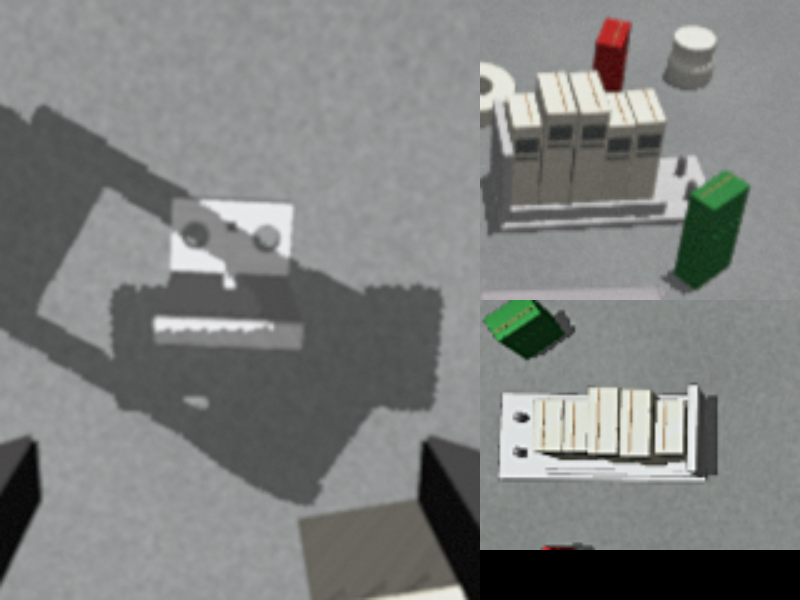

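The plate's top face has corners (153,317), (303,322), (302,349) and (153,341) in the crop, and the holes are at (194,235) and (267,237). All five cartons stand in the rack, with the spare next to its twin.

```bash
python3 - <<'E'
from h import *
c=cam("wrist");f=lambda u,v,z:at(c,(220+u/2.4,50+v/2.4),z)
P=np.array([f(u,v,.11) for u,v in((153,317),(303,322),(302,349),(153,341))]);m=P.mean(0)
d=P[1]+P[2]-P[0]-P[3];y=np.arctan2(d[1],d[0]);print(P.round(4),m.round(4),y)
A,B=f(194,235,.012),f(267,237,.012);print("holes",A,B,np.arctan2(*(B-A)[1::-1]));h=(A+B)/2;print(h-m,np.linalg.norm((h-m)[:2]))
print(tri((c,(220+228/2.4,50+332/2.4)),(cam("top"),(180+705/2.353,110+375/2.353))))
print(togo([m[0],m[1],.088],y+np.pi/2))
E
```

```text
[[ 0.4032 -0.375   0.11  ]
 [ 0.4589 -0.3933  0.11  ]
 [ 0.4558 -0.4038  0.11  ]
 [ 0.4002 -0.3842  0.11  ]] [ 0.4295 -0.3891  0.11  ] -0.32818632010950266
holes [ 0.42000785 -0.3611763   0.012     ] [ 0.45501806 -0.37239927  0.012     ] -0.31021316492875173
[ 0.0079982   0.02229594 -0.098     ] 0.02368713209316032
[ 0.43138721 -0.37768947  0.15578674]
(array([2.800e-02, 1.000e-03, 1.604e+00]), array([0.   , 0.   , 0.029]))
```

Call:
servo_tool(plan=[[0.03, 0, 0.3, 0, 0, 0.024, 94], [0.03, 0, 0.6, 0, 0, 0.024, 94], [0.03, 0, 0.8, 0, 0, 0.024, 94], [0.03, 0, 0.8, 0, 0, 0.024, 94], [0.03, 0, 0.8, 0, 0, 0.024, 94]])

```text
time: 20.2
tool_pos: [0.4286, -0.3888, 0.1672]
ee_rot: [-3.139, -0.001, 1.249]
wrist_force: [0.1, 0.5, -0.1]
width: 0.0937
finger_force: 0.0
```

Call:
servo_tool(plan=[[0, 0, 0.2, 0, 0, 0, 94], [0, 0, 0.5, 0, 0, 0, 94], [0, 0, 0.8, 0, 0, 0, 94], [0, 0, 0.8, 0, 0, 0, 94], [0, 0, 0.8, 0, 0, 0, 94], [0, 0, 0.8, 0, 0, 0, 52], [0, 0, 0.8, 0, 0, 0, 52], [0, 0, 0.8, 0, 0, 0, 52], [0, 0, 0.8, 0, 0, 0, 52], [0, 0, 0.8, 0, 0, 0, 52], [0, 0, 0.8, 0, 0, 0, 52], [0, 0, 0.8, 0, 0, 0, 52]])

```text
time: 21.2
tool_pos: [0.4289, -0.3902, 0.0888]
ee_rot: [3.141, 0.001, 1.248]
wrist_force: [-1.2, 0.3, 3.1]
width: 0.0596
finger_force: 30.0
```

Call:
servo_tool(plan=[[0, 0, 0, 0, 0, 0, 52], [0, 0, 0, 0, 0, 0, 52], [0, 0, -0.1, 0, 0, 0, 52], [0, 0, -0.4, 0, 0, 0, 52], [0, 0, -0.8, 0, 0, 0, 52], [0, 0, -1, 0, 0, 0, 52], [0, 0, -1, 0, 0, 0, 52], [0, 0, -1, 0, 0, 0, 52], [0, 0, -1, 0, 0, 0, 52]])

```text
time: 21.95
tool_pos: [0.428, -0.3889, 0.1853]
ee_rot: [-3.138, -0.002, 1.248]
wrist_force: [0.2, -0.0, -2.6]
width: 0.06
finger_force: 30.0
```

```bash
python3 - <<'E'
from h import *
o=robot.get_obs();print(o["time"],o["tool_pos"],o["ee_rot"],o["width"],o["finger_force"])
a=robot.snapshot("wrist");cv2.imwrite("pics/w9.png",a[:,:,::-1]);c=cam("wrist")
# expected foot pixel positions
R=Ro.from_euler("xyz",o["ee_rot"]).as_matrix();t=o["tool_pos"]
for x in(-.018,.018):print(proj(c,t+R@np.array([.024,x,.088-.012])))
E
```

```text
21.95 [ 0.42800458 -0.38894061  0.18526926] [-3.13771940e+00 -2.24177798e-03  1.24761895e+00] 0.059966725239012995 29.967317283153534
[291.03638198 183.32867599]
[339.62042894 183.3562374 ]
```

```bash
python3 - <<'E'
import cv2,numpy as np
g=cv2.imread("pics/w9.png",0)
print("cols",list(range(262,372,4)))
for r in range(156,250,3):print(r,*g[r,262:372:4])
E
```

```text
cols [262, 266, 270, 274, 278, 282, 286, 290, 294, 298, 302, 306, 310, 314, 318, 322, 326, 330, 334, 338, 342, 346, 350, 354, 358, 362, 366, 370]
156 166 167 164 148 90 89 92 91 88 85 85 84 84 90 98 94 98 95 99 94 98 95 97 119 162 161 161 166
159 169 165 170 155 150 150 150 152 151 149 149 149 147 175 240 243 242 242 242 243 242 242 242 243 162 164 161 168
162 164 166 173 159 147 149 149 147 148 148 147 147 147 146 143 208 242 241 241 241 241 241 241 241 160 161 160 164
165 163 165 166 184 153 145 146 147 146 146 144 145 144 143 143 142 139 217 239 239 238 238 238 237 170 162 163 165
168 164 163 168 210 236 177 150 150 149 149 150 150 148 149 148 147 148 146 196 239 241 241 240 242 100 160 165 165
171 165 159 168 209 241 242 170 141 148 149 148 149 147 114 127 148 147 148 146 187 242 241 241 244 91 93 136 164
174 105 132 165 196 241 240 177 118 127 141 147 146 145 84 109 145 144 144 110 92 114 233 239 239 90 90 92 93
177 93 92 108 167 240 210 98 92 95 105 146 146 146 85 102 144 145 131 92 93 94 104 222 236 89 93 92 94
180 98 95 94 152 241 159 96 91 93 93 195 154 146 84 98 148 146 109
[... 1520 characters left out ...]
 96 94 84 85 85 85 85 87 85 85 86 85 85 84 85 85 87 86 84 85 83 84 87 85 85 88 90 91
231 89 88 85 85 85 86 87 86 85 86 86 83 86 86 86 86 86 85 85 85 83 85 86 83 85 86 89 84
234 43 85 85 84 85 87 86 86 85 85 88 84 86 85 86 85 87 85 85 85 82 85 87 84 85 85 65 74
237 10 87 85 82 85 86 87 88 84 86 84 85 85 85 85 85 85 85 84 85 85 86 86 84 86 82 60 54
240 15 87 84 84 85 87 85 87 84 87 87 84 86 84 85 84 88 85 85 85 83 84 86 85 86 84 60 20
243 37 84 84 83 85 86 84 88 85 86 85 85 88 84 85 84 86 86 84 83 84 85 85 85 84 84 86 14
246 67 84 82 84 85 86 86 88 83 86 85 84 85 84 83 85 86 85 85 84 84 84 86 87 83 86 84 16
249 82 83 83 83 86 85 83 85 84 87 85 84 86 83 84 83 86 85 84 83 85 85 84 87 83 85 83 40
```

Call:
servo_tool(plan=[[0, 0, -0.3, 0, 0, -0.05, 52], [0, 0, -0.75, 0, 0, -0.1, 52], [0, 0, -0.75, 0, 0, -0.2145, 52], [0, 0, -0.75, 0, 0, -0.2145, 52], [0, 0, -0.75, 0, 0, -0.2145, 52]])

```text
time: 22.42
tool_pos: [0.4285, -0.3896, 0.2613]
ee_rot: [-3.14, -0.002, 1.585]
wrist_force: [-0.3, 1.2, -2.2]
width: 0.0595
finger_force: 30.0
```

Call:
servo_tool(plan=[[0.2, 0.05, 0, 0, 0, 0, 52], [0.5, 0.13, 0, 0, 0, 0, 52], [0.8, 0.2, 0, 0, 0, 0, 52], [1, 0.27, 0, 0, 0, 0, 52]])

```text
time: 22.75
tool_pos: [0.4537, -0.2868, 0.2599]
ee_rot: [-3.137, -0.005, 1.583]
wrist_force: [0.3, -0.4, -2.0]
width: 0.0596
finger_force: 30.0
```

Call:
servo_tool(plan=[[0.33, 0.09, 0, 0, 0, 0, 52], [0.66, 0.18, 0, 0, 0, 0, 52], [1, 0.27, 0, 0, 0, 0, 52]])

```text
time: 23.0
tool_pos: [0.4792, -0.1875, 0.2598]
ee_rot: [-3.137, -0.003, 1.582]
wrist_force: [0.3, 0.6, -2.2]
width: 0.0599
finger_force: 30.0
```

Call:
servo_tool(plan=[[0.33, 0.09, 0, 0, 0, 0, 52], [0.66, 0.18, 0, 0, 0, 0, 52], [1, 0.27, 0, 0, 0, 0, 52]])

```text
time: 23.25
tool_pos: [0.5048, -0.087, 0.2599]
ee_rot: [-3.137, -0.001, 1.582]
wrist_force: [0.0, -0.2, -2.4]
width: 0.0601
finger_force: 30.0
```

Call:
servo_tool(plan=[[0.33, 0.09, 0, 0, 0, 0, 52], [0.66, 0.18, 0, 0, 0, 0, 52], [1, 0.27, 0, 0, 0, 0, 52]])

```text
time: 23.5
tool_pos: [0.5304, 0.0132, 0.2599]
ee_rot: [-3.136, -0.0, 1.582]
wrist_force: [0.4, -0.6, -2.4]
width: 0.0599
finger_force: 30.0
```

Call:
servo_tool(plan=[[0.33, 0.09, 0, 0, 0, 0, 52], [0.66, 0.18, 0, 0, 0, 0, 52], [1, 0.27, 0, 0, 0, 0, 52]])

```text
time: 23.75
tool_pos: [0.556, 0.1134, 0.2597]
ee_rot: [-3.136, 0.001, 1.583]
wrist_force: [0.7, -0.1, -1.7]
width: 0.06
finger_force: 30.0
```

Call:
servo_tool(plan=[[0.3, 0.09, 0, 0, 0, 0, 52], [0.6, 0.18, 0, 0, 0, 0, 52], [0.9, 0.27, 0, 0, 0, 0, 52], [1, 0.27, 0, 0, 0, 0, 52], [1, 0.27, 0, 0, 0, 0, 52], [1, 0.27, 0, 0, 0, 0, 52], [1, 0.27, 0, 0, 0, 0, 52]])

```text
time: 24.33
tool_pos: [0.5821, 0.2109, 0.2617]
ee_rot: [-3.139, 0.002, 1.583]
wrist_force: [-0.3, 0.0, -2.3]
width: 0.06
finger_force: 30.0
```

```bash
python3 - <<'E'
from h import *
o=robot.get_obs();print(o["time"],o["tool_pos"],o["ee_rot"],o["width"],o["finger_force"])
print(togo([.5819,.225,.14],1.585))
E
```

```text
24.3333 [0.58212561 0.21090439 0.26174375] [-3.13937796e+00  1.57849513e-03  1.58278791e+00] 0.059953452493927854 29.972436726093292
(array([0.143, 0.002, 1.217]), array([-0.001,  0.001, -0.001]))
```

Call:
servo_tool(plan=[[0.1, 0, 0.2, 0, 0, 0, 52], [0.14, 0, 0.4, 0, 0, 0, 52], [0.14, 0, 0.6, 0, 0, 0, 52], [0.14, 0, 0.8, 0, 0, 0, 52], [0.14, 0, 1, 0, 0, 0, 52], [0.14, 0, 1, 0, 0, 0, 52], [0.14, 0, 1, 0, 0, 0, 52]])

```text
time: 24.92
tool_pos: [0.5815, 0.2244, 0.1617]
ee_rot: [-3.138, 0.001, 1.582]
wrist_force: [1.0, 0.4, -2.1]
width: 0.0598
finger_force: 30.0
```

Call:
servo_tool(plan=[[0, 0, 0.1, 0, 0, 0, 52], [0, 0, 0.2, 0, 0, 0, 52], [0, 0, 0.25, 0, 0, 0, 52], [0, 0, 0.25, 0, 0, 0, 52], [0, 0, 0.25, 0, 0, 0, 52], [0, 0, 0.25, 0, 0, 0, 52]])

```text
time: 25.42
tool_pos: [0.5826, 0.2264, 0.1384]
ee_rot: [3.141, -0.0, 1.585]
wrist_force: [-0.2, 0.1, -1.2]
width: 0.0597
finger_force: 30.0
```

```bash
python3 - <<'E'
from h import *
o=robot.get_obs();print(o["time"],o["tool_pos"],o["ee_rot"],o["width"],o["wrist_force"])
print(togo([.5819,.225,.115],1.585))
g=cv2.cvtColor(robot.snapshot("wrist"),7);s=robot.snapshot("scene");cv2.imwrite("pics/s9.png",s[:,:,::-1])
print("cols",list(range(278,360,3)))
for r in range(156,206,3):print(r,*g[r,278:360:3])
E
```

```text
25.4167 [0.58259293 0.22638619 0.1383653 ] [ 3.14086404e+00 -1.08232469e-04  1.58463324e+00] 0.05968271686377305 [-0.1948359   0.08280669 -1.23487365]
(array([-0.014, -0.007,  0.234]), array([ 0., -0., -0.]))
cols [278, 281, 284, 287, 290, 293, 296, 299, 302, 305, 308, 311, 314, 317, 320, 323, 326, 329, 332, 335, 338, 341, 344, 347, 350, 353, 356, 359]
156 116 114 101 101 103 104 104 104 105 105 107 106 105 105 98 100 99 99 99 97 98 98 98 97 105 126 243 243
159 245 245 245 245 244 245 245 245 245 245 245 245 244 246 246 245 246 245 246 245 245 245 245 245 245 244 242 242
162 243 243 243 243 243 244 244 244 243 243 243 243 243 243 243 243 243 244 243 243 244 243 243 242 243 242 242 243
165 243 243 243 244 243 243 243 244 243 243 243 243 244 243 243 241 242 242 240 241 240 240 239 239 239 237 240 242
168 243 243 243 243 243 244 243 243 243 243 243 243 244 244 243 243 243 244 243 243 243 243 243 242 242 242 242 242
171 243 243 244 244 239 242 244 244 243 244 243 238 211 213 244 243 243 244 244 245 242 243 244 244 243 243 242 242
174 243 244 230 136 181 203 185 244 244 243 244 232 94 105
[... 507 characters left out ...]
5 139
189 243 244 238 185 146 155 214 244 243 243 243 243 243 243 209 243 242 244 235 168 130 151 221 218 215 213 139 141
192 243 243 244 244 244 244 244 243 243 243 243 243 242 243 213 245 245 179 162 163 213 217 223 157 146 147 140 140
195 245 244 244 243 243 243 243 243 243 244 244 242 242 243 163 161 162 147 147 145 146 146 146 145 145 144 141 140
198 146 205 243 242 243 243 243 244 243 243 244 210 240 240 158 146 147 144 145 145 143 144 143 142 144 141 140 140
201 148 201 243 242 243 222 217 193 141 143 141 198 240 241 154 142 143 143 142 142 140 141 141 141 139 138 117 140
204 130 130 147 147 146 131 129 127 129 129 128 197 243 175 127 130 133 133 133 133 131 131 129 131 129 125 83 126
```

Call:
servo_tool(plan=[[-0.01, -0.005, 0, 0, 0, 0, 52], [-0.01, -0.005, 0.05, 0, 0, 0, 52], [-0.01, -0.005, 0.1, 0, 0, 0, 52], [-0.01, -0.005, 0.13, 0, 0, 0, 52], [-0.01, -0.005, 0.16, 0, 0, 0, 52], [-0.01, -0.005, 0.18, 0, 0, 0, 52], [-0.01, -0.005, 0.2, 0, 0, 0, 52], [-0.01, -0.005, 0.2, 0, 0, 0, 52], [-0.01, -0.005, 0.2, 0, 0, 0, 52]])

```text
time: 26.27
tool_pos: [0.5818, 0.2252, 0.1178]
ee_rot: [-3.141, 0.0, 1.585]
wrist_force: [0.1, 0.0, -2.7]
width: 0.0601
finger_force: 30.0
```

```bash
python3 - <<'E'
from h import *
o=robot.get_obs();print(o["time"],o["tool_pos"],o["ee_rot"],o["width"],o["wrist_force"],o["wrist_torque"])
E
```

```text
26.2667 [0.58183926 0.22524691 0.11780008] [-3.14140270e+00  1.37254902e-04  1.58453427e+00] 0.06012992609076596 [ 0.08368224  0.01504263 -2.65382632] [-0.02810538 -0.02383212  0.02598096]
```

Call:
servo_tool(plan=[[0, 0, 0.03, 0, 0, 0, 52], [0, 0, 0.06, 0, 0, 0, 52], [0, 0, 0.09, 0, 0, 0, 52], [0, 0, 0.12, 0, 0, 0, 52], [0, 0, 0.14, 0, 0, 0, 52], [0, 0, 0.16, 0, 0, 0, 52], [0, 0, 0.18, 0, 0, 0, 52], [0, 0, 0.185, 0, 0, 0, 52], [0, 0, 0.185, 0, 0, 0, 52], [0, 0, 0.185, 0, 0, 0, 52]])

```text
time: 27.1
tool_pos: [0.5819, 0.2253, 0.0995]
ee_rot: [3.141, 0.0, 1.585]
wrist_force: [-0.2, -0.2, -2.4]
width: 0.0598
finger_force: 30.0
```

Call:
servo_tool(plan=[[0, 0, 0.01, 0, 0, 0, 52], [0, 0, 0.015, 0, 0, 0, 52], [0, 0, 0.015, 0, 0, 0, 52]])

```text
time: 27.35
tool_pos: [0.5821, 0.2253, 0.0989]
ee_rot: [3.14, -0.0, 1.585]
wrist_force: [-1.6, -1.0, 1.1]
width: 0.0598
finger_force: 30.0
```

Call:
servo_tool(plan=[[0, 0, 0, 0, 0, 0, 94], [0, 0, 0, 0, 0, 0, 94], [0, 0, 0, 0, 0, 0, 94], [0, 0, 0, 0, 0, 0, 94], [0, 0, 0, 0, 0, 0, 94], [0, 0, 0, 0, 0, 0, 94], [0, 0, -0.2, 0, 0, 0, 94], [0, 0, -0.5, 0, 0, 0, 94], [0, 0, -0.9, 0, 0, 0, 94], [0, 0, -0.9, 0, 0, 0, 94]])

```text
time: 28.18
tool_pos: [0.5855, 0.2263, 0.1976]
ee_rot: [3.127, -0.004, 1.585]
wrist_force: [0.5, 0.5, 2.7]
width: 0.0937
finger_force: 0.0
```

Call:
servo_tool(plan=[[-0.3, -0.3, -0.3, 0, 0, 0, 94], [-0.6, -0.7, -0.6, 0, 0, 0, 94], [-1, -1, -0.6, 0, 0, 0, 94], [-1, -1, -0.6, 0, 0, 0, 94]])

```text
time: 28.52
tool_pos: [0.4824, 0.1228, 0.2501]
ee_rot: [3.138, 0.0, 1.585]
wrist_force: [0.0, -0.5, 0.3]
width: 0.0938
finger_force: 0.0
```

Call:
servo_tool(plan=[[-0.3, -0.3, 0, 0, 0, 0, 94], [-0.6, -0.7, 0, 0, 0, 0, 94], [-1, -1, 0, 0, 0, 0, 94], [-1, -1, 0, 0, 0, 0, 94]])

```text
time: 28.85
tool_pos: [0.382, 0.0204, 0.2486]
ee_rot: [3.14, 0.002, 1.583]
wrist_force: [-0.0, -0.2, 0.3]
width: 0.0941
finger_force: 0.0
```

```bash
python3 - <<'E'
from h import *
o=robot.get_obs();print(o["time"],o["tool_pos"],o["wrist_force"])
w=robot.snapshot("wrist");b=robot.snapshot("scene");t=robot.snapshot("top")
p=np.zeros((600,800,3),np.uint8)
p[:480,:512]=cv2.resize(b[150:270,345:473],(512,480));p[:250,512:]=cv2.resize(t[150:250,200:315],(288,250))
p[250:,512:]=cv2.resize(w[:350],(288,350))
cv2.imwrite("pics/fin.png",p[:,:,::-1])
E
```

```text
28.85 [0.3820418  0.02041023 0.24857243] [-0.02103643 -0.24210912  0.32627635]
```

View pics/fin.png

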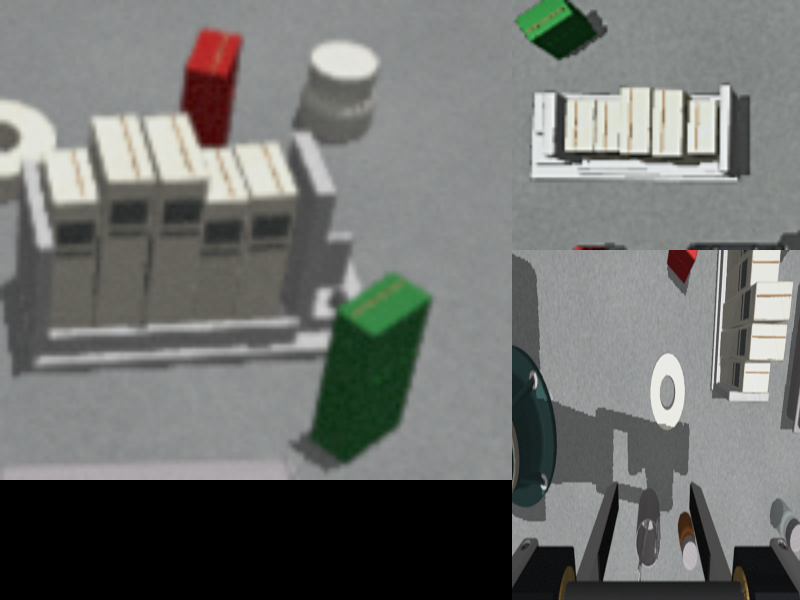

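The five cartons stand upright between the wall and the stop, with the two tall ones side by side. The stop is seated with the foot outward and a peg showing through it at (340,298). The robot is clear, so I'm handing the job in.

```bash
python3 -c "
from bench import robot
print(robot.close_job())"
```

```text
the job is handed in; nothing more can be done
None
```

The job is handed in at about 29 s of the 72 s allowed: the spare stands beside its twin, all five cartons are upright in the rack, and the end stop is down on both pegs; no verdict was returned, and I did not re-measure the bystanders' positions.

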